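# Set the sprung gauge arm to the red clip

## Robot

A 6-joint arm with a two-finger parallel gripper is mounted at the origin on the work surface. World frame = base frame: x ahead of the robot, y to its left, z up, the work surface at z = 0. Lengths are in m, angles in rad, forces in N, time in s.
With the tool pointing down it reaches from about 0.275 to 0.875 m from the base axis. Payload 12.5 kg.
Tool frame: the origin (TCP) lies at the very end of the fingers, on their centre line; the grasp point (between the pads) lies arm.grip_depth behind it (arm.grip_depth is the distance from the TCP to the grasp point, in m); z points along the fingers, y is the line along which they close (so a half turn about z gives the same grasp; the last joint's range is limited). The gripper opens to 85 mm and grips with 20 to 120 N. Pads are 22 mm wide; open, the fingers measure 114 mm over their backs; the gripper's body (76 mm by 85 mm) begins 54 mm behind the grasp point. The pads swing forward as they close: fully open they stand 13 mm farther back than shut.
Start: joints at [-1.276, 0.351, 1.652, -0, 1.139, -0.085], TCP at [0.204, -0.511, 0.231] pointing down, gripper open.
Joint ranges: [-2.75, 2.75], [-0.79, 2.1], [0.01, 2.65], [-1.57, 4.71], [0.07, 3.14], [-2.87, 2.87]. Speed limits (rad/s): [2.22, 2.22, 2.79, 3.14, 3.14, 3.14].

## Interface

Orientations are given as a rotation vector (axis times angle).
In Python, from station import arm gives the robot as it stands. The module is installed in compiled form; this text tells all that it offers.
- The arm moves only by the tool move_arm, never from a script. Its argument "motion" is a list of rows, each a list of 3 entries, a list of its own where there are three numbers: the shift along the tool's x, y, z in units of 60 mm (1.0 is 60 mm), then the turn, a rotation vector about the tool's x, y, z in units of 10 degrees (1.0 is 10 degrees), then the finger opening in mm, from 0 to 85.4. A call has 1 to 5 rows; each row is the pose to reach, as a shift and turn from the pose commanded when the call began, along the tool's axes at that moment; what a row does not reach only later rows make up. A row lasts 1/8 s, in which the tool goes at most 62.5 mm and 10.7 degrees, less where a joint would pass 70% of its speed; a pose out of reach is approached as far as the arm can. A call with a gripper value outside its range is refused whole. The fingers move at their own pace and stop on an object; the grip force is fixed at half the most. Time passes only in rows, so rows that repeat a pose let the fingers close. It gives the time, the measured TCP pose, the force, the opening and the grip force at its end, in the units of the state.
- arm.read_state(): the state, without advancing time (a new reading comes with each control period).
- arm.camera(name): name is "scene" or "side" or "wrist"; returns a dict with "pixels" (400x640x3 uint8, blue, green, red), "fovy" (degrees; the focal length in pixels is half the picture's height over the tangent of half this angle, whatever the lens; pixels are square), "cx", "cy" (the principal point, pixels), "R" (3x3) and "t" (3): a world point X has camera coordinates R X + t. Camera axes: x right, y down, z forward; pixel columns grow to the right and rows downward; lengths in m; the calibration is good to about 2 mm. The wrist camera is an equidistant fisheye: a pixel r from the principal point sees the ray r / f radians off the axis. A picture is of the moment at which its call begins. There is no depth.
- arm.finish_job(): hands the job in; it is judged then, once.
The state is a dict: "clock": time; "qpos": joint angles; "joint_vel": joint speeds; "tau": joint torques, N m; "position": TCP position; "tcp_rot": TCP orientation; "wrist_force": force on the tool from outside, world axes, zero at the start; "ft_torque": the same for the moment, N m; "opening": opening from 0.0 (shut) to 1.0 (fully open); "grasp_force": force on a finger pad.
Only numpy, scipy, OpenCV 4.12 (cv2) and the standard library are available. Lean on these libraries where they do the work, as an engineer would, in place of code of your own. Each camera call takes 0.05 s, during which the arm holds its last target. There are 200 camera calls.

## Task

Set the telescoping gauge on the bench for the next chassis. Turn its black clamp knob fully anticlockwise to the stop, then press the red lock button so that the aluminium arm pops free, and draw the arm out by its orange grip until the white line on its pointer stands over the red clip on the scale. The arm is sprung and slides back if let go, so finish while still holding the grip steady at that mark, and leave the fan, jar and tray where they are.

Things in the scene. Friction and masses are not known exactly. Their poses are not given: they have to be found in the camera images.
- gauge: The gauge, bolted to the bench: a steel base plate 125 x 375 mm, 8 mm thick (its own x -45 to +80 mm, y -195 to +180 mm), with a blue housing on it (70 mm wide across x, from y = -190 to 0 mm, top 48 mm above the bench). Origin on the bench surface under the arm's centre line, at the housing's front end. The arm comes out of the front end and extends along the gauge's own +y axis; z is up. Along the arm's +x side runs a white scale with black ticks every 10 mm.
- clamp (a joint): Angle of the clamp knob in rad: 0 is fully anticlockwise (seen from above) at its end stop, where the arm is unclamped; it grows clockwise to 1.5. It starts clamped somewhere clockwise of the stop. Friction about 0.04 N m; it stays where it is left. A cam inside blocks the arm unless the knob is at the stop.
- clamp_grip (a point): Grip point of the black clamp knob on the housing's top: on its vertical axis, 85 mm above the bench (gauge x 0, y -150 mm). The knob's grip is an upright bar 42 mm long along this point's own x axis, 14 mm thick along its y axis, 32 mm tall, its top 7 mm above this point; below it a disc of 22 mm radius (top 62 mm above the bench) on a base of 34 mm radius. The axes turn with the knob; at the end stop the bar lies along the gauge's x.
- release (a joint): Travel of the lock button in m: 0 up, 0.006 fully pressed. It springs back; about 1.5 N to start, 5 N fully down. From about 4.5 mm down it frees the arm.
- release_top (a point): Centre of the top face of the round red lock button (radius 13 mm, in a black collar of 21 mm radius) on the housing's top, 70 mm above the bench, at gauge x 0, y -45 mm. Pressed straight down.
- boom (a joint): Extension of the telescoping arm in m: 0 is home and locked, 0.140 the far stop. When the button is pressed with the clamp at its stop, a spring pops the arm out to about 0.022, clear of the lock; beyond that the spring pulls it back, about 50 N per m (up to about 6 N), so it must be held at the mark.
- boom_grip (a point): Point to grip on the arm's upright orange grip, 86 mm above the bench; it moves with the arm (at home at gauge x 0, y +35 mm). The grip is 34 mm across the gauge's x, 16 mm along its y, from 39 to 100 mm above the bench, free on all sides above the housing's height. Own axes as the gauge's.
- boom_index (a point): White index line on the black pointer that sticks out from the arm over the scale (gauge x +11 to +58 mm, 28 mm above the bench, 12 mm wide along y). Point on the line at gauge x +55 mm; along gauge y it is level with the centre of the orange grip and moves with it.
- marker_top (a point): Red clip fixed on the scale, marking the extension wanted: 10 mm wide along the gauge's y, 26 mm across, with a raised outer edge past the pointer's tip. This point is the centre of its flat top, 15.5 mm above the bench, just below the pointer's path; own axes as the gauge's. The arm is set when boom_index and this point have the same gauge y.
- fan_center (a point): Bystander: black square cooling fan, 80 x 80 x 25 mm, lying flat; its centre. Leave alone.
- jar_center (a point): Bystander: pale translucent jar with a blue lid, 64 mm diameter, 75 mm tall; its centre. Leave alone.
- tray_center (a point): Bystander: small yellow open tray with screws in it, 100 x 70 x 30 mm; its centre. Leave alone.

How it is judged:
On the way, in this order (a step that is already met when the one before it is completed fails the run):
1. the clamp knob is turned fully anticlockwise to its stop, the arm still locked at home (value of joint clamp below 0.1 rad and value of joint boom below 0.008 m), for 0.2 s.
2. the lock button has been pressed and the arm has popped free (value of joint boom above 0.012 m), for 0.1 s.
At the end, for the whole second after the job is handed in: The knob is at its anticlockwise stop (within 0.1 rad), and the fingers hold the sprung arm (more than 1 N) still, below 10 mm/s, with its index line over the red clip, within 5.5 mm of its centre along the scale (value of joint clamp below 0.1 rad and y of boom_index in the frame of marker_top between -0.0055 and 0.0055 m and contact force between the fingers and boom above 1 N and velocity of joint boom between -0.01 and 0.01 m/s); the arm keeps its last pose, push and grip.
It fails at once if the fan is moved by more than 20 mm (distance of fan_center from where it was at the start of the episode above 0.02 m).
It fails at once if the jar is moved by more than 20 mm (distance of jar_center from where it was at the start of the episode above 0.02 m).
It fails at once if the tray is moved by more than 20 mm (distance of tray_center from where it was at the start of the episode above 0.02 m).
It also fails if it takes over 51 s, if anything falls off the work surface, if the arm or the gripper's body presses on something with over 40 N, if the wrist force passes 120 N, or if a joint passes its speed limit or range.

## Working session

There is one attempt and no reset: what is moved stays moved. The work goes in short steps, Python scripts to look and compute and a tool call to move; the robot and the scene stay as the last step left them, time stands still between calls to the robot, and variables do not carry over. Pictures are saved under pics/ and viewed, at most 10 in all, crops included, and the job is handed in when it is done.

Besides the shell and the picture viewer there is one more tool, called after "Call:" in YAML: its name, and indented under it one key for each argument. move_arm: Moves the arm, as the interface text tells. Its arguments: {"type":"object","properties":{"motion":{"type":"array"}},"required":["motion"]}

```bash
mkdir -p pics; cat > h.py <<'E'
import numpy as np, cv2
from scipy.spatial.transform import Rotation as Ro
from station import arm
def f_of(c): return c["pixels"].shape[0]/2/np.tan(np.radians(c["fovy"])/2)
def ray(c,u,v,fish=False):
    f=f_of(c); d=np.array([(u-c["cx"])/f,(v-c["cy"])/f,1.])
    if fish:
        r=np.hypot(d[0],d[1]); d=np.array([d[0]/r*np.sin(r),d[1]/r*np.sin(r),np.cos(r)]) if r>1e-9 else np.array([0,0,1.])
    R=np.array(c["R"]); return -R.T@np.array(c["t"]), R.T@d
def onz(c,u,v,z,fish=False):
    o,d=ray(c,u,v,fish); return o+d*(z-o[2])/d[2]
def proj(c,X):
    p=np.array(c["R"])@np.array(X)+np.array(c["t"]); f=f_of(c); return c["cx"]+f*p[0]/p[2], c["cy"]+f*p[1]/p[2]
def rel(X,yaw_deg=0):
    "shift in tool units to put TCP at X"
    s=arm.read_state(); R=Ro.from_rotvec(s["tcp_rot"]); return R.inv().apply(np.array(X)-s["position"])/0.06
E
python3 - <<'E'
from h import *
a=arm.camera("scene");b=arm.camera("side")
cv2.imwrite("pics/a.png",a["pixels"]);cv2.imwrite("pics/b.png",b["pixels"])
print(arm.read_state(),arm.grip_depth)
for c in(a,b):print(c["fovy"],-np.array(c["R"]).T@c["t"])
E
```

```text
{'clock': 0.1, 'qpos': array([-1.27560805e+00,  3.51180621e-01,  1.65237440e+00,  3.99517657e-05,
        1.13910196e+00, -8.46028458e-02]), 'joint_vel': array([-0.00180814, -0.0015453 , -0.00219883,  0.00089316, -0.00036777,
        0.00019666]), 'tau': array([ 9.78080570e-04, -5.06833112e+01, -2.91877073e+01, -5.42977887e-05,
        2.69180062e-03,  7.13853382e-06]), 'position': array([ 0.20384183, -0.51050299,  0.23080777]), 'tcp_rot': array([-3.08408105e+00, -5.92769196e-01,  1.18998199e-04]), 'wrist_force': array([-0.09284674,  0.38730103,  0.49129583]), 'ft_torque': array([-0.00064354,  0.04001098, -0.04737196]), 'grasp_force': 0.0, 'opening': 0.9984272473053423} 0.0187
47.046296570228066 [ 1.39699499 -0.23336199  1.07392617]
51.119400077641494 [0.27046455 0.92576479 0.63591811]
```

View pics/a.png

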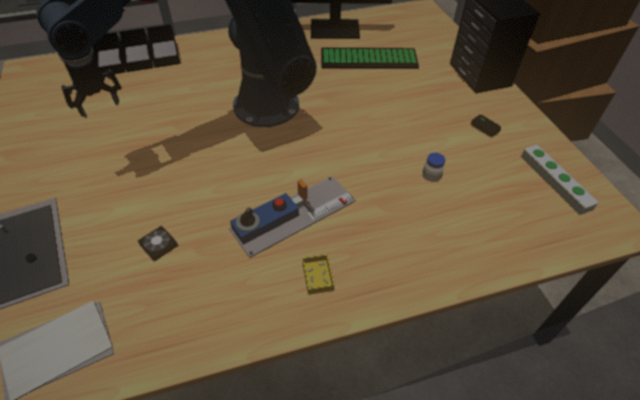

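View pics/b.png

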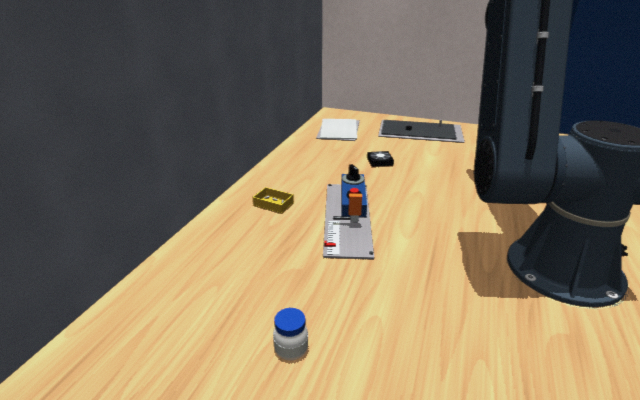

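The scene view shows the knob near (249,215), the button (280,203), the orange grip (302,187) and the clip (343,200). In the side view the grip is at (355,204) and the clip at (330,244). The fan, jar and tray are clear of the gauge. I'll triangulate next.

```bash
cat > m.py <<'E'
from h import *
a=arm.camera("scene");b=arm.camera("side")
def blobs(c,lo,hi,box):
    h=cv2.cvtColor(c["pixels"],cv2.COLOR_BGR2HSV); m=cv2.inRange(h,np.array(lo),np.array(hi))
    if lo[0]==0: m|=cv2.inRange(h,np.array([172]+lo[1:]),np.array([180]+hi[1:]))
    k=np.zeros_like(m); k[box[1]:box[3],box[0]:box[2]]=255; m&=k
    n,l,s,ce=cv2.connectedComponentsWithStats(m); return [(int(s[i,4]),ce[i].round(1).tolist(),s[i,:4].tolist()) for i in range(1,n) if s[i,4]>5]
for c,bx in((a,(220,170,360,260)),(b,(315,160,380,260))):
    print("red",blobs(c,[0,170,90],[4,255,255],bx)); print("orange",blobs(c,[6,190,90],[14,255,255],bx))
A=cv2.resize(a["pixels"][165:260,215:365],None,fx=5,fy=5,interpolation=cv2.INTER_CUBIC)
B=cv2.resize(b["pixels"][155:265,310:385],None,fx=5,fy=5,interpolation=cv2.INTER_CUBIC)
cv2.imwrite("pics/c.png",A); cv2.imwrite("pics/d.png",B)
E
python3 m.py
```

```text
red [(6, [342.2, 200.5], [341, 199, 4, 4]), (37, [278.6, 201.9], [275, 200, 8, 5])]
orange []
red [(36, [353.9, 190.2], [350, 188, 9, 5]), (30, [329.2, 243.8], [325, 241, 10, 5])]
orange [(225, [354.7, 204.2], [349, 193, 12, 22])]
```

View pics/c.png

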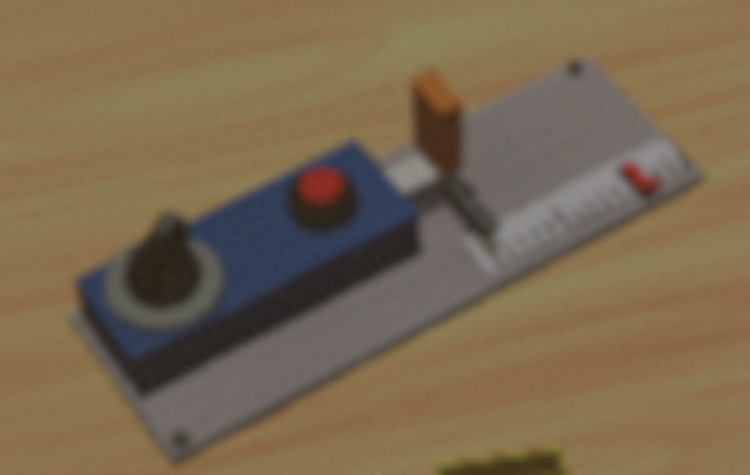

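The crop shows the plate's corners at (585,60), (703,178), (178,462) and (73,318), the bar pointing roughly up in the picture, and the pointer at home. I'll fit the gauge pose from these.

```bash
cat > g.py <<'E'
from h import *
a=arm.camera("scene")
px=np.array([(585,60),(703,178),(178,462),(73,318)])/5+[215-.4,165-.4]
W=np.array([onz(a,u,v,.008)[:2] for u,v in px]); G=np.array([(-45,180),(80,180),(80,-195),(-45,-195)])/1e3
gc,wc=G.mean(0),W.mean(0); g=G-gc;w=W-wc
th=np.arctan2((g[:,0]*w[:,1]-g[:,1]*w[:,0]).sum(),(g*w).sum()); R=np.array([[np.cos(th),-np.sin(th)],[np.sin(th),np.cos(th)]])
o=wc-R@gc; print("th",np.degrees(th),"o",o,"res",(G@R.T+o-W)*1e3)
P=lambda x,y:(R@[x,y]+o)
for n,p in dict(knob=(0,-.15),btn=(0,-.045),grip=(0,.035)).items(): print(n,P(*p))
print("btn by colour",onz(a,279.3,201.6,.07),"clip",onz(a,342.2,200.5,.0155), (R.T@(onz(a,342.2,200.5,.0155)[:2]-o)))
s=arm.read_state(); print("tool R",Ro.from_rotvec(s["tcp_rot"]).as_matrix().round(3))
E
python3 g.py
```

```text
th 17.9045307883307 o [ 0.52814056 -0.03603056] res [[-2.51602283  2.80366215]
 [ 0.43402817  2.88355898]
 [ 2.30011827 -2.73394187]
 [-0.21812361 -2.95327926]]
knob [ 0.57425534 -0.17876607]
btn [ 0.54197499 -0.07885121]
grip [ 0.51738044 -0.00272561]
btn by colour [ 0.54051055 -0.0774363   0.07      ] clip [0.54430709 0.11578651 0.0155    ] [0.06205699 0.13949448]
tool R [[ 0.929  0.371 -0.   ]
 [ 0.371 -0.929  0.001]
 [ 0.    -0.001 -1.   ]]
```

Call:
move_arm:
  motion:
    - [[7.8, -3.9, -1.2], [0, 0, 0], 85]
    - [[7.8, -3.9, -1.2], [0, 0, 0], 85]
    - [[7.8, -3.9, -1.2], [0, 0, 0], 85]
    - [[7.8, -3.9, -1.2], [0, 0, 0], 85]
    - [[7.8, -3.9, -1.2], [0, 0, 0], 85]

```text
clock: 0.88
position: [0.4108, -0.2779, 0.2743]
tcp_rot: [3.085, 0.593, 0.0]
wrist_force: [1.1, -0.8, 1.4]
opening: 0.995
grasp_force: 0.0
```

Call:
move_arm:
  motion:
    - [[3.1, -1.6, -0.5], [0, 0, 0], 85]
    - [[3.1, -1.6, -0.5], [0, 0, 0], 85]
    - [[3.1, -1.6, -0.5], [0, 0, 0], 85]
    - [[3.1, -1.6, -0.5], [0, 0, 0], 85]
    - [[3.1, -1.6, -0.5], [0, 0, 0], 85]

```text
clock: 1.5
position: [0.5475, -0.1203, 0.3037]
tcp_rot: [-3.084, -0.597, 0.0]
wrist_force: [-0.1, -1.3, 0.5]
opening: 0.993
grasp_force: 0.0
```

```bash
python3 - <<'E'
from h import *
c=arm.camera("wrist"); cv2.imwrite("pics/w1.png",c["pixels"]); np.savez("w1.npz",**c)
R=np.array(c["R"]); print(-R.T@c["t"],R[2],arm.read_state()["position"],c["fovy"],f_of(c),c["cx"],c["cy"])
E
```

```text
[ 0.62098846 -0.09177712  0.44773651] [-0.28547641 -0.11509526 -0.95144958] [ 0.54681417 -0.12123579  0.30358191] 65.70646984690485 309.70691628693146 326.19753792146736 200.88708581770481
```

View pics/w1.png

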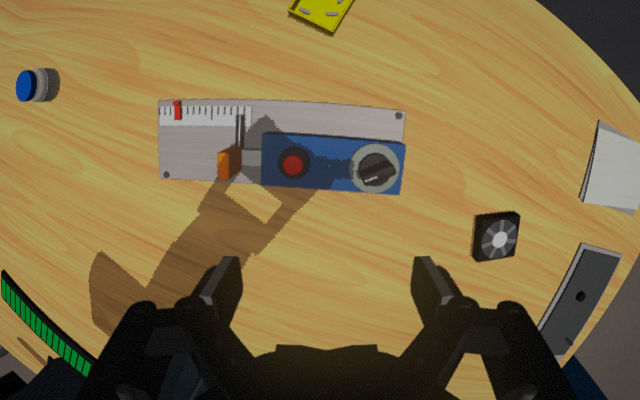

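The wrist view shows the clip at (178,110), pointer near (240,130), grip (229,163), button (292,163) and knob ring (375,168). I'll zoom in on the knob.

```bash
python3 - <<'E'
from h import *
c=cv2.imread("pics/w1.png")
k=cv2.resize(c[135:200,335:415],None,fx=7,fy=7,interpolation=cv2.INTER_CUBIC)
k=cv2.convertScaleAbs(k,alpha=2.2)
s=cv2.resize(c[90:190,150:265],None,fx=5,fy=5,interpolation=cv2.INTER_CUBIC); 
h=max(k.shape[0],s.shape[0]); o=np.zeros((500,560+0,3),np.uint8); o[:455,:560]=k
cv2.imwrite("pics/k.png",o)
# measurements
d=np.load("w1.npz"); d={q:d[q] for q in d.files}
hs=cv2.cvtColor(c,cv2.COLOR_BGR2HSV)
m=cv2.inRange(hs,(0,170,80),(4,255,255))|cv2.inRange(hs,(174,170,80),(180,255,255)); n,l,st,ce=cv2.connectedComponentsWithStats(m)
for i in range(1,n):
    if st[i,4]>20: print(st[i],ce[i],"btn",onz(d,*ce[i],.07,True),"clip",onz(d,*ce[i],.0155,True))
P=np.array([onz(d,u,v,.008,True)[:2] for u,v in [(159,100),(406,111),(159,179)]]); print(P); e=P[0]-P[1]; print("len",np.hypot(*e),"y-axis deg",np.degrees(np.arctan2(e[1],e[0])),"w",np.hypot(*(P[0]-P[2])))
for z,p in((.062,(375,168)),): print("ring",onz(d,*p,.052,True))
E
```

```text
[173 101   8  19  94] [176.73404255 109.87234043] btn [0.55089513 0.08900512 0.07      ] clip [0.54078204 0.11508847 0.0155    ]
[283 155  20  20 293] [292.47098976 164.66211604] btn [ 0.5360655  -0.08085451  0.07      ] clip [ 0.52381278 -0.07927859  0.0155    ]
[[ 0.54496242  0.15459049]
 [ 0.6569541  -0.20074138]
 [ 0.42312524  0.11998385]]
len 0.37256257630077516 y-axis deg 107.49354168809344 w 0.12665669746952252
ring [ 0.56822849 -0.18230074  0.052     ]
```

View pics/k.png

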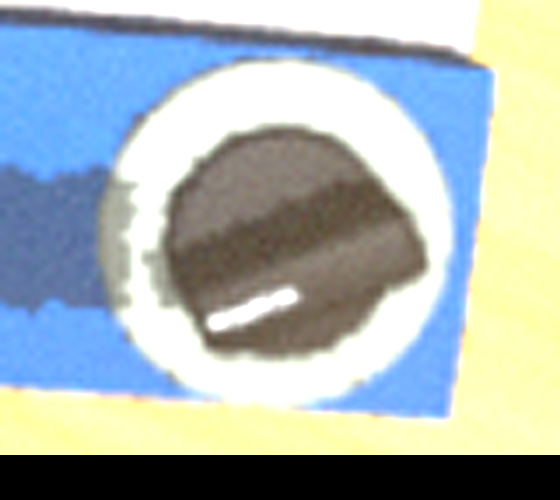

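```bash
python3 - <<'E'
from h import *
d=np.load("w1.npz"); d={q:d[q] for q in d.files}
q=lambda u,v:onz(d,u/7+335-.4,v/7+135-.4,.092,True)[:2]
for p,r in(((190,288),(405,222)),((208,345),(425,268)),((212,324),(292,296))):
    a,b=q(*p),q(*r); print(a,b,np.hypot(*(b-a)),np.degrees(np.arctan2(*(b-a)[::-1])),(a+b)/2)
E
```

```text
[ 0.55893538 -0.16225553] [ 0.58354961 -0.19183426] 0.03848066254949753 -50.234137742524766 [ 0.5712425 -0.1770449]
[ 0.55094586 -0.16911739] [ 0.57761777 -0.19845886] 0.03965239910969797 -47.728615535278365 [ 0.56428182 -0.18378813]
[ 0.55458908 -0.16826617] [ 0.56428842 -0.17903688] 0.014494326436616625 -47.99603665485348 [ 0.55943875 -0.17365152]
```

Call:
move_arm:
  motion:
    - [[-0.04, 1.05, 2.2], [0, 0, 7], 85]
    - [[-0.04, 1.05, 2.2], [0, 0, 7], 85]
    - [[-0.04, 1.05, 2.2], [0, 0, 7], 85]
    - [[-0.04, 1.05, 2.2], [0, 0, 7], 85]
    - [[-0.04, 1.05, 2.2], [0, 0, 7], 85]

```text
clock: 2.17
position: [0.5669, -0.1822, 0.1714]
tcp_rot: [3.017, -0.877, -0.002]
wrist_force: [0.3, 0.6, 0.7]
opening: 0.996
grasp_force: 0.0
```

```bash
python3 - <<'E'
from h import *
s=arm.read_state();R=Ro.from_rotvec(s["tcp_rot"]).as_matrix();print(s["position"],np.degrees(np.arctan2(R[1,0],R[0,0])),s["qpos"],rel([.568,-.1805,.07]))
E
```

```text
[ 0.56692212 -0.18224627  0.1713736 ] -32.41320486566688 [-3.89105288e-01  4.97816919e-01  1.58667489e+00 -2.38901060e-04
  1.05824840e+00  1.74752524e+00] [ 1.41207917e-03 -3.48864269e-02  1.68954534e+00]
```

Call:
move_arm:
  motion:
    - [[0, -0.03, 0.3], [0, 0, 1.6], 85]
    - [[0, -0.03, 0.3], [0, 0, 1.6], 85]
    - [[0, -0.03, 0.3], [0, 0, 1.6], 85]

```text
clock: 2.55
position: [0.5682, -0.1804, 0.1538]
tcp_rot: [2.87, -1.278, -0.001]
wrist_force: [-1.0, 0.8, -0.2]
opening: 0.996
grasp_force: 0.0
```

```bash
python3 - <<'E'
from h import *
c=arm.camera("wrist"); cv2.imwrite("pics/w2.png",cv2.convertScaleAbs(c["pixels"],alpha=1.6)); np.savez("w2.npz",**c)
s=arm.read_state();R=Ro.from_rotvec(s["tcp_rot"]).as_matrix();print(s["position"],np.degrees(np.arctan2(R[1,0],R[0,0])),rel([.568,-.1805,.07]))
E
```

```text
[ 0.5684104  -0.180233    0.15395995] -47.89810856244069 [-1.29602125e-03  7.83016946e-03  1.39933381e+00]
```

View pics/w2.png

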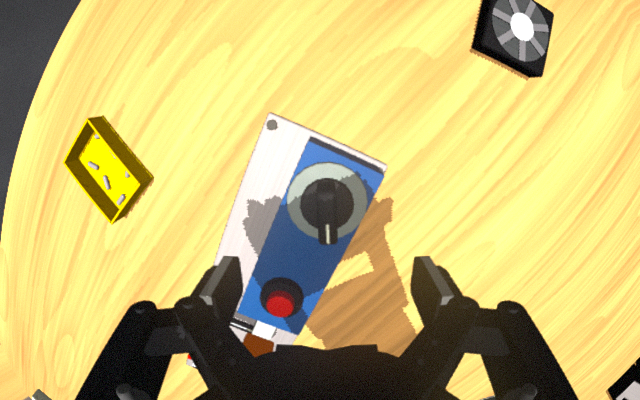

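The bar, at (327,210), lies square to and centred between the fingers (239 and 415). I'll descend and close.

Call:
move_arm:
  motion:
    - [[0, 0, 0.8], [0, 0, 0], 60]
    - [[0, 0, 1.4], [0, 0, 0], 50]
    - [[0, 0, 1.4], [0, 0, 0], 20]
    - [[0, 0, 1.4], [0, 0, 0], 5]
    - [[0, 0, 1.4], [0, 0, 0], 5]

```text
clock: 3.22
position: [0.5684, -0.1804, 0.0716]
tcp_rot: [2.87, -1.275, -0.0]
wrist_force: [-8.5, -5.7, -0.5]
opening: 0.147
grasp_force: 59.2
```

Call:
move_arm:
  motion:
    - [[0, 0, 0], [0, 0, 0], 5]
    - [[0, 0, 0], [0, 0, 0], 5]
    - [[0, 0, 0], [0, 0, 0], 5]
    - [[0, 0, 0], [0, 0, 0], 5]

```text
clock: 3.72
position: [0.5684, -0.1804, 0.0716]
tcp_rot: [2.87, -1.275, -0.0]
wrist_force: [-7.4, -6.2, 0.0]
opening: 0.149
grasp_force: 59.1
```

Call:
move_arm:
  motion:
    - [[0, 0, 0], [0, 0, -0.9], 5]
    - [[0, 0, 0], [0, 0, -1.8], 5]
    - [[0, 0, 0], [0, 0, -2.7], 5]
    - [[0, 0, 0], [0, 0, -3.6], 5]
    - [[0, 0, 0], [0, 0, -4.5], 5]

```text
clock: 4.35
position: [0.5686, -0.1796, 0.0716]
tcp_rot: [3.141, -0.072, -0.001]
wrist_force: [-6.4, -0.7, -0.1]
opening: 0.152
grasp_force: 59.2
```

Call:
move_arm:
  motion:
    - [[0, 0, 0], [0, 0, -0.8], 5]
    - [[0, 0, 0], [0, 0, -1.5], 5]
    - [[0, 0, 0], [0, 0, -2.1], 5]
    - [[0, 0, 0], [0, 0, -2.1], 5]
    - [[0, 0, 0], [0, 0, -2.1], 5]

```text
clock: 4.97
position: [0.5684, -0.1793, 0.0715]
tcp_rot: [-3.102, -0.492, 0.001]
wrist_force: [-6.3, 1.2, 1.1]
opening: 0.143
grasp_force: 59.5
```

```bash
python3 - <<'E'
from h import *
s=arm.read_state();R=Ro.from_rotvec(s["tcp_rot"]).as_matrix();print(s["position"],np.degrees(np.arctan2(R[1,0],R[0,0])),s["ft_torque"],s["wrist_force"])
E
```

```text
[ 0.56841096 -0.17928637  0.07153463] 18.03356984203094 [ 0.48213236  1.08743494 -0.42726127] [-6.31510431  1.24688195  1.13447738]
```

Call:
move_arm:
  motion:
    - [[0, 0, 0], [0, 0, -0.2], 5]
    - [[0, 0, 0], [0, 0, -0.2], 5]

```text
clock: 5.22
position: [0.5684, -0.1793, 0.0715]
tcp_rot: [-3.093, -0.544, 0.001]
wrist_force: [-6.2, 0.4, 0.8]
opening: 0.148
grasp_force: 65.4
```

```bash
python3 - <<'E'
from h import *
s=arm.read_state();R=Ro.from_rotvec(s["tcp_rot"]).as_matrix();print(s["position"],np.degrees(np.arctan2(R[1,0],R[0,0])),s["ft_torque"],s["wrist_force"])
E
```

```text
[ 0.56836517 -0.17932328  0.07154336] 19.94505457326868 [ 0.34067604  1.2890104  -1.34224598] [-6.20856295  0.42587922  0.78623314]
```

Call:
move_arm:
  motion:
    - [[0, 0, 0], [0, 0, 0.15], 5]
    - [[0, 0, 0], [0, 0, 0.15], 60]
    - [[0, 0, 0], [0, 0, 0.15], 60]
    - [[0, 0, -0.6], [0, 0, 0.2], 60]
    - [[0, 0, -1.4], [0, 0, 0.2], 60]

```text
clock: 5.85
position: [0.5688, -0.1792, 0.1547]
tcp_rot: [-3.102, -0.494, 0.002]
wrist_force: [-0.3, -0.7, 0.3]
opening: 0.703
grasp_force: 0.0
```

```bash
python3 - <<'E'
from h import *
s=arm.read_state();R=Ro.from_rotvec(s["tcp_rot"]).as_matrix();print(s["position"],np.degrees(np.arctan2(R[1,0],R[0,0])),s["wrist_force"])
c=arm.camera("wrist"); cv2.imwrite("pics/w3.png",cv2.convertScaleAbs(c["pixels"],alpha=1.6)); np.savez("w3.npz",**c)
print(rel([.5362,-.0805,.15]))
E
```

```text
[ 0.56875754 -0.17921597  0.15468042] 18.086885985307287 [-0.31772714 -0.69877961  0.33074613]
[-0.04600453 -1.76495569  0.1878015 ]
```

View pics/w3.png

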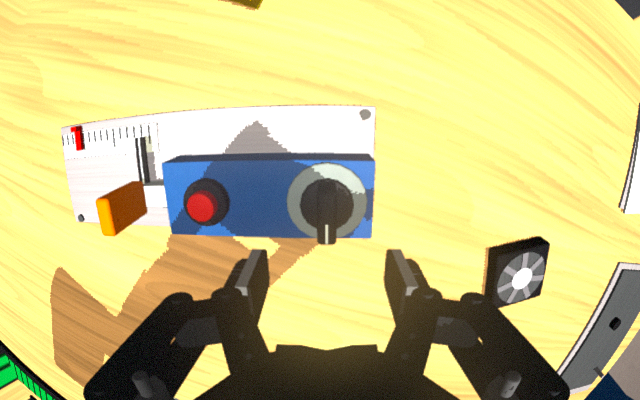

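The bar is now square to the gauge at (327,215), so the knob is at its stop. The button top is near (201,207).

```bash
python3 - <<'E'
from h import *
d=np.load("w3.npz"); d={q:d[q] for q in d.files}
hs=cv2.cvtColor(d["pixels"],cv2.COLOR_BGR2HSV)
m=cv2.inRange(hs,(0,170,80),(4,255,255))|cv2.inRange(hs,(174,170,80),(180,255,255)); n,l,st,ce=cv2.connectedComponentsWithStats(m)
for i in range(1,n):
    if st[i,4]>20: print(st[i],ce[i],"btn",onz(d,*ce[i],.07,True),"clip",onz(d,*ce[i],.0155,True))
E
```

```text
[ 71 127  11  23 135] [ 77.         137.64444444] btn [0.56066435 0.06353037 0.07      ] clip [0.54076239 0.11578039 0.0155    ]
[187 193  27  29 604] [200.04304636 207.12913907] btn [ 0.53619839 -0.08100476  0.07      ] clip [ 0.51046487 -0.06320534  0.0155    ]
```

Call:
move_arm:
  motion:
    - [[-0.04, -1.76, 0], [0, 0, 0.05], 0]
    - [[-0.04, -1.76, 0.4], [0, 0, 0.05], 0]
    - [[-0.04, -1.76, 1.0], [0, 0, 0.05], 0]
    - [[-0.04, -1.76, 1.2], [0, 0, 0.05], 0]

```text
clock: 6.4
position: [0.5336, -0.0792, 0.0809]
tcp_rot: [-3.104, -0.481, 0.002]
wrist_force: [0.4, 0.5, 0.0]
opening: 0.002
grasp_force: 0.0
```

```bash
python3 - <<'E'
from h import *
s=arm.read_state();R=Ro.from_rotvec(s["tcp_rot"]).as_matrix();print(s["position"],np.degrees(np.arctan2(R[1,0],R[0,0])),s["wrist_force"],s["opening"],rel([.5362,-.0805,.0645]))
E
```

```text
[ 0.53360322 -0.07924301  0.08090351] 17.616457839037547 [0.35999087 0.51612473 0.03891589] 0.0015397001430759102 [0.03521566 0.03323467 0.27333203]
```

Button position and clip are consistent across views. Pressing now.

Call:
move_arm:
  motion:
    - [[0.04, 0.02, 0.16], [0, 0, 0], 0]
    - [[0.04, 0.02, 0.22], [0, 0, 0], 0]
    - [[0.04, 0.02, 0.27], [0, 0, 0], 0]
    - [[0.04, 0.02, 0.27], [0, 0, 0], 0]

```text
clock: 6.9
position: [0.5372, -0.0804, 0.0662]
tcp_rot: [3.104, 0.479, 0.002]
wrist_force: [0.7, -0.3, 1.9]
opening: 0.002
grasp_force: 0.7
```

```bash
cat > y.py <<'E'
from h import *
# grip/clip in gauge frame by side+scene: orange and red pixel centres
s=arm.read_state(); print(s["clock"],s["position"],s["wrist_force"])
c=arm.camera("side"); h=cv2.cvtColor(c["pixels"],cv2.COLOR_BGR2HSV)[160:265,310:385]
m=cv2.inRange(h,(6,190,90),(14,255,255)); ys,xs=np.nonzero(m); print(len(xs),xs.mean()+310,ys.mean()+160,ys.min()+160,ys.max()+160)
E
python3 y.py
```

```text
6.9 [ 0.53716344 -0.08036599  0.06617658] [ 0.74581216 -0.34305029  1.87925121]
246 354.9227642276423 204.15040650406505 193 215
```

Call:
move_arm:
  motion:
    - [[0, 0, 0.05], [0, 0, 0], 0]
    - [[0, 0, 0.07], [0, 0, 0], 0]
    - [[0, 0, 0.07], [0, 0, 0], 0]
    - [[0, 0, 0.07], [0, 0, 0], 0]

```text
clock: 7.45
position: [0.5372, -0.0803, 0.0636]
tcp_rot: [3.104, 0.479, 0.002]
wrist_force: [-7.8, 0.3, 28.6]
opening: -0.001
grasp_force: 14.3
```

```bash
python3 y.py
```

```text
7.45 [ 0.53716252 -0.08027278  0.0636049 ] [-7.84876538  0.28379317 28.64965699]
243 355.0740740740741 206.90123456790124 196 217
```

Call:
move_arm:
  motion:
    - [[0, 0, -0.4], [0, 0, 0], 0]
    - [[0, 0, -1.2], [0, 0, 0], 30]
    - [[0, 0, -1.6], [0, 0, 0], 60]
    - [[0, 0, -1.6], [0, 0, 0], 60]

```text
clock: 8.0
position: [0.5372, -0.0801, 0.1588]
tcp_rot: [3.104, 0.479, 0.004]
wrist_force: [-0.2, 0.3, -0.5]
opening: 0.638
grasp_force: 0.0
```

```bash
python3 y.py; python3 - <<'E'
from h import *
s=arm.read_state();R=Ro.from_rotvec(s["tcp_rot"]).as_matrix();print(s["position"],np.degrees(np.arctan2(R[1,0],R[0,0])),s["wrist_force"])
c=arm.camera("wrist"); cv2.imwrite("pics/w4.png",cv2.convertScaleAbs(c["pixels"],alpha=1.6)); np.savez("w4.npz",**c)
E
```

```text
8.0 [ 0.5372283  -0.0801169   0.15881347] [-0.22500834  0.31033634 -0.54225897]
238 355.20168067226894 206.6890756302521 197 217
[ 0.53652    -0.07995764  0.1573743 ] 17.546751285622317 [-0.42513061  0.57430104 -0.26451789]
```

View pics/w4.png

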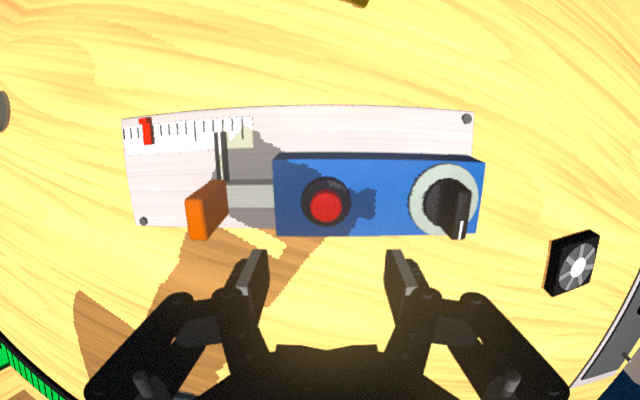

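The arm has popped out. The grip's top is near (197,214), the pointer's white line near (221,140) and the clip near (147,131).

```bash
cat > z.py <<'E'
from h import *
import sys
d=np.load(sys.argv[1]); d={q:d[q] for q in d.files}
th=np.radians(17.6); O=np.array([.5362,-.0808])-np.array([[np.cos(th),-np.sin(th)],[np.sin(th),np.cos(th)]])@[0,-.045]
G=lambda p:(np.array([[np.cos(th),np.sin(th)],[-np.sin(th),np.cos(th)]])@(p[:2]-O)).round(4)
W=lambda x,y:np.array([[np.cos(th),-np.sin(th)],[np.sin(th),np.cos(th)]])@[x,y]+O
if __name__=="__main__":
    hs=cv2.cvtColor(d["pixels"],cv2.COLOR_BGR2HSV)
    m=cv2.inRange(hs,(0,170,80),(4,255,255))|cv2.inRange(hs,(174,170,80),(180,255,255)); n,l,st,ce=cv2.connectedComponentsWithStats(m)
    for i in range(1,n):
        if st[i,4]>20: print(st[i],"btn",G(onz(d,*ce[i],.07,True)),"clip",G(onz(d,*ce[i],.0155,True)))
    print("top",G(onz(d,197,214,.1,True)))
    for r in (135,145,155):
        row=d["pixels"][r,205:240].mean(1); print(r,row.astype(int).tolist())
    print(G(onz(d,221,140,.028,True)),W(0,.057))
E
python3 z.py w4.npz
```

```text
[139 118  13  27 208] btn [0.0665 0.1052] clip [0.0635 0.1407]
[310 192  32  30 730] btn [-0.     -0.0448] clip [-0.0187 -0.0446]
top [0.0044 0.0499]
135 [196, 197, 199, 195, 196, 196, 199, 197, 160, 80, 52, 54, 86, 159, 193, 97, 57, 57, 59, 55, 57, 106, 139, 142, 153, 184, 197, 198, 195, 160, 143, 139, 140, 144, 143]
145 [195, 197, 197, 196, 196, 196, 198, 198, 198, 121, 64, 52, 58, 124, 175, 165, 78, 56, 59, 57, 48, 55, 125, 142, 141, 140, 139, 139, 141, 139, 140, 141, 142, 143, 140]
155 [154, 153, 151, 154, 152, 151, 151, 153, 150, 141, 78, 52, 50, 51, 106, 132, 100, 58, 45, 50, 45, 44, 56, 92, 94, 94, 94, 92, 92, 93, 94, 93, 94, 92, 94]
[0.05   0.0509] [0.50535827 0.01642545]
```

```bash
python3 - <<'E'
import sys; sys.argv=["","w4.npz"]
from z import *
print(rel([*W(0,.0515),.07]),G(np.array(arm.read_state()["position"])))
E
```

```text
[-0.00318997 -1.59184525  1.44435226] [ 0.0002 -0.0441]
```

Call:
move_arm:
  motion:
    - [[0, -1.0, 0], [0, 0, 0], 65]
    - [[0, -1.59, 0.1], [0, 0, 0], 65]
    - [[0, -1.59, 0.8], [0, 0, 0], 65]
    - [[0, -1.59, 1.42], [0, 0, 0], 65]
    - [[0, -1.59, 1.42], [0, 0, 0], 10]

```text
clock: 8.72
position: [0.5055, 0.0111, 0.0693]
tcp_rot: [-3.103, -0.479, 0.011]
wrist_force: [-0.1, 0.8, 0.3]
opening: 0.566
grasp_force: 0.0
```

Call:
move_arm:
  motion:
    - [[0, 0, 0], [0, 0, 0], 5]
    - [[0, 0, 0], [0, 0, 0], 5]
    - [[0, 0, 0], [0, 0, 0], 5]
    - [[0, 0, 0], [0, 0, 0], 5]

```text
clock: 9.22
position: [0.5079, 0.0125, 0.0736]
tcp_rot: [-3.103, -0.478, -0.001]
wrist_force: [-2.2, 16.7, 3.8]
opening: 0.173
grasp_force: 58.9
```

```bash
cat > v.py <<'E'
import sys
from h import *
c=arm.camera("wrist"); np.savez(sys.argv[1],**c); s=arm.read_state()
from z import *
print(s["clock"],"tcp gauge",G(np.array(s["position"])),s["position"][2],s["wrist_force"],s["opening"],s["grasp_force"])
cv2.imwrite(sys.argv[1][:-4].join(["pics/",".png"]),cv2.resize(cv2.convertScaleAbs(c["pixels"],alpha=1.6)[100:300,40:300],None,fx=3,fy=3,interpolation=cv2.INTER_CUBIC))
E
python3 v.py w5.npz
```

```text
9.275 tcp gauge [0.0012 0.0525] 0.07361696436449378 [-3.79526584 15.36477664  3.98493725] 0.1782806358439636 58.904741406440735
```

Call:
move_arm:
  motion:
    - [[0, -0.2, 0], [0, 0, 0], 5]
    - [[0, -0.5, 0], [0, 0, 0], 5]
    - [[0, -0.8, 0], [0, 0, 0], 5]
    - [[0, -1.1, 0], [0, 0, 0], 5]
    - [[0, -1.3, 0], [0, 0, 0], 5]

```text
clock: 9.9
position: [0.4846, 0.0859, 0.0736]
tcp_rot: [3.104, 0.48, 0.003]
wrist_force: [-1.1, -5.1, 8.3]
opening: 0.175
grasp_force: 60.0
```

Call:
move_arm:
  motion:
    - [[0, 0, 0], [0, 0, 0], 5]
    - [[0, 0, 0], [0, 0, 0], 5]

```text
clock: 10.15
position: [0.4848, 0.0855, 0.0736]
tcp_rot: [3.104, 0.48, 0.003]
wrist_force: [-2.2, -4.0, 8.0]
opening: 0.173
grasp_force: 60.1
```

```bash
sed -i 's/\[100:300,40:300\]/[60:260,200:460]/' v.py; python3 v.py w6.npz; python3 z.py w6.npz
```

```text
10.2 tcp gauge [0.0012 0.1289] 0.07357004720694649 [-1.68240399 -4.26869316  8.44966731] 0.1774691413797873 60.07534146308899
[299 109  16  43 618] btn [0.0675 0.1371] clip [0.063  0.1404]
[562 229  25  33 574] btn [-0.0003 -0.0442] clip [-0.0298 -0.1078]
top [0.0362 0.1836]
135 [147, 146, 148, 148, 146, 146, 146, 146, 146, 147, 144, 143, 147, 146, 147, 143, 143, 143, 143, 143, 144, 145, 143, 144, 144, 142, 142, 142, 141, 143, 144, 142, 144, 144, 144]
145 [142, 144, 141, 143, 143, 142, 141, 144, 140, 145, 142, 144, 145, 145, 145, 146, 147, 149, 148, 148, 148, 148, 148, 148, 148, 150, 149, 149, 148, 153, 146, 149, 147, 151, 150]
155 [88, 92, 89, 88, 90, 93, 91, 90, 91, 92, 92, 91, 92, 94, 93, 94, 92, 91, 91, 94, 109, 139, 143, 141, 143, 142, 142, 144, 143, 146, 142, 144, 141, 143, 142]
[0.0597 0.1947] [0.50535827 0.01642545]
```

View pics/w6.png

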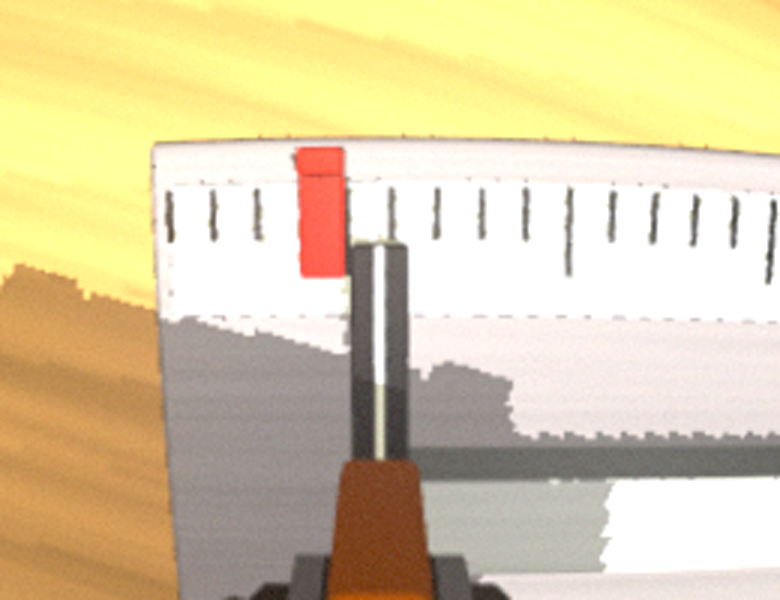

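The white line is at crop (379,260), with the clip's flat centred at (322,225). The arm is held, about 12 mm short.

```bash
python3 - <<'E'
import sys; sys.argv=["","w6.npz"]
from z import *
f=lambda u,v,z:G(onz(d,u/3+200-.33,v/3+60-.33,z,True))
print(f(379,260,.028),f(322,225,.0155))
E
```

```text
[0.0541 0.128 ] [0.0602 0.1403]
```

Need 12.3 mm more, which is 0.205 units.

Call:
move_arm:
  motion:
    - [[0, -0.1, 0], [0, 0, 0], 5]
    - [[0, -0.2, 0], [0, 0, 0], 5]
    - [[0, -0.2, 0], [0, 0, 0], 5]
    - [[0, -0.2, 0], [0, 0, 0], 5]

```text
clock: 10.7
position: [0.4812, 0.0967, 0.0736]
tcp_rot: [3.104, 0.48, 0.003]
wrist_force: [-3.0, -5.3, 8.0]
opening: 0.175
grasp_force: 60.1
```

```bash
python3 v.py w7.npz
```

```text
10.75 tcp gauge [0.0013 0.1408] 0.07358704938889297 [-2.55975753 -4.80387445  7.63025186] 0.17563824421263374 60.08014619350433
```

View pics/w7.png

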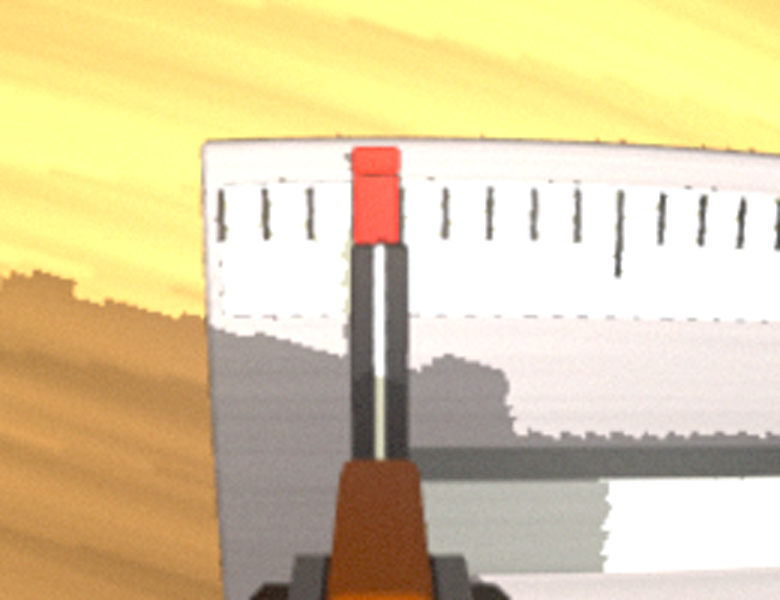

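The line at x≈379 now stands over the clip, which is centred at x≈376. The offset is under 1 mm and the grip is steady, so I'm handing in.

```bash
python3 -c "
from station import arm
print(arm.finish_job())"
```

```text
the job is handed in; nothing more can be done
None
```

I turned the clamp knob to its stop, popped the arm free and handed the job in at about 11 s with the grip held and the white line within about 1 mm of the red clip; the system reported no verdict.

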